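# Set a pastry length gauge against its stop and lock it with a squeeze

## Task

Slide the gauge's leg out, its cam lever still open, until you feel the carriage come up gently against the stop bridge that marks the length. Hold it there against its return spring and squeeze the cam lever fully home towards the grip plate. Finish while still holding on: the leg against the stop and the lever pinched shut against the grip plate; leave the custard cups and the ring cutter where they are.

Things in the scene. Friction and masses are not known exactly. Their poses are not given: they have to be found in the camera images.
- gauge: Bed of the length gauge, screwed to the worktop: aluminium plate 205 x 90 x 12 mm with two low rails along it (tops at 21 mm) and tick marks. Origin on the worktop; the bed runs from 115 mm behind it to 90 mm ahead in x. Its x axis is the way the leg slides out, y lies across, z up; all parts of the gauge share these axes.
- leg (a joint): How far the leg is slid out (m): 0 home as at the start, end of travel 0.112; the stop is met between 0.045 and 0.100. The leg is a steel bar with an upright foot plate (80 mm wide, 45 mm high) in front and a grey carriage near its rear. A spring pulls it home with 2.3 N at 0 to 4 N at 0.11, so it runs back if let go with the lever open.
- grip_centre (a point): Point moving with the leg, 64 mm above the worktop, midway between the outer faces of grip plate (+y side) and lever tab (-y side) when the lever is closed; a good height for finger pads. Fingers come from above, one outside each; keep fingertips over 40 mm above the worktop. x: sliding direction, y: closing direction of the lever.
- grip_plate: Grey ribbed upright plate fixed on the carriage, 6 mm thick, 34 mm long in x, top 86 mm above the worktop; outer face at y = +15 mm from grip_centre. Its shoulder, a plate standing outwards to y = +55 mm, has its rear face 15 mm ahead (x) of grip_centre: a finger behind it pushes the leg out with no pinch. Origin not on the plate: it is the gauge's, moved out with the leg.
- lever_tab: Dark steel ribbed upright tab of the cam lever, same length and height as the grip plate, facing it; moves with the lever. It has a like shoulder, 15 mm ahead of grip_centre, reaching 24 mm outwards (-y) from its outer face. Origin not on the tab; use point lever_face.
- lever_face (a point): Centre of the outer face of the lever tab at pad height (64 mm): 31 mm to the -y side of grip_centre with the lever open, about 15 mm closed.
- cam_lever (a joint): Slide of the cam lever towards +y, towards the grip plate (m): 0 to 0.003 at the start (open), about 0.016 fully home, where its shoe jams on the bed's rail and so locks the leg. It stays where it is left and takes about 8 N to slide. Over both outer faces the pinch is 46 mm wide open, about 30 mm closed.
- leg_nose (a point): Centre of the carriage's front face, 24 mm ahead of grip_centre and 30 mm above the worktop; this face meets the stop.
- stop: Steel stop bridge with a thumbscrew, clamped over the rails, immovable; it marks the length. 14 mm along x, 56 mm across, top of the screw 51 mm above the worktop. Its place along the gauge differs each time.
- stop_face (a point): Centre of the stop's rear face (which the carriage meets), 30 mm above the worktop.
- custard_cup_a: Loose paper cup of custard, 59 mm across, 45 mm high, beside the gauge; origin under its centre.
- custard_cup_b: Loose paper cup of custard, 59 mm across, 46 mm high, beside the gauge; origin under its centre.
- ring_cutter: Loose steel ring cutter, 71 mm across, 36 mm high, on the robot's side of the gauge; origin under its centre.

How it is judged:
By the outcome, as a careful person would: the job done as asked, in the order asked, and still so for the second after the job is handed in, while the arm keeps its last pose, push and grip.
It also fails if it takes over 32 s, if anything falls off the work surface, if the arm or the gripper's body presses on something with over 40 N, if the wrist force passes 120 N, or if a joint passes its speed limit or range.

## Robot

A 7-joint arm with a two-finger parallel gripper is mounted at the origin on a cart in front of the work surface, level with it; the furniture and walls round the work are solid. World frame = base frame: x ahead of the robot, y to its left, z up, the work surface at z = 0. Lengths are in mm, angles in rad, forces in N, time in s.
With the tool pointing down it reaches from about 400 to 875 mm from the base axis. Payload 4.4 kg.
Tool frame: the origin (TCP) lies at the very end of the fingers, on their centre line; the grasp point (between the pads) lies 19 mm behind it; z points along the fingers, y is the line along which they close (so a half turn about z gives the same grasp; the last joint's range is limited). The gripper opens to 85 mm and grips with 20 to 120 N. Pads are 22 mm wide; open, the fingers measure 114 mm over their backs; the gripper's body (76 mm by 85 mm) begins 54 mm behind the grasp point. The pads swing forward as they close: fully open they stand 13 mm farther back than shut.
Start: joints at [1.239, 0.628, 0.038, 1.517, -0.027, 0.996, -0.02], TCP at [170.77, -627.18, 231.313] pointing down, gripper open.
Joint ranges: [-3.06, 3.06], [-0.37, 2.12], [-1.25, 1.32], [0.18, 2.47], [-1.1, 4.24], [0.23, 1.98], [-2.94, 2.94]. Speed limits (rad/s): [2.57, 2.57, 3.14, 3.14, 3.14, 3.14, 3.14].

## Interface

Orientations are given as [roll, pitch, yaw] about the fixed x, y, z axes, in that order (R = Rz(yaw) Ry(pitch) Rx(roll)).
In Python, from cell import monitor, viewer, workorder gives the robot as it stands.
- The arm moves only by the tool arm_command, never from a script. Its argument "series" is one flat list of numbers, 5 for each row, row after row: the opening in per cent of the stroke, from 0 (shut) to 100 (fully open), then the shift along the tool's x, y, z in cm, then the turn about the tool's z in degrees. In form: [claw, x, y, z, roll, claw, x, y, z, roll, ...]. A call has exactly 5 rows; each row is the pose to reach, as a shift and turn from the pose commanded when the call began, along the tool's axes at that moment; what a row does not reach only later rows make up. A row lasts 1/12 s, in which the tool goes at most 41.7 mm and 7.16 degrees, less where a joint would pass 70% of its speed; a pose out of reach is approached as far as the arm can. A call with a gripper value outside its range is refused whole. The fingers move at their own pace and stop on an object; the grip force is fixed at half the most. Time passes only in rows, so rows that repeat a pose let the fingers close, or fill a call up. It gives the time, the measured TCP pose, the force, the opening and the grip force at its end, in the units of the state.
- monitor.read_state(): the state, without advancing time (a new reading comes with each control period).
- viewer.get_image(name): name is "scene" or "top" or "wrist"; returns (picture, depth): 420x560x3 uint8, red, green, blue; 420x560 float32, mm along the optical axis (not along the pixel's ray), 0 where there is no reading.
- viewer.camera_model(name): a dict with "mtx" (3x3 intrinsics, pixels), "dist_coeffs" ([k1, k2, p1, p2, k3] as OpenCV has them; the pictures are not rectified), "R" (3x3) and "t" (3): a world point X has camera coordinates R X + t. Camera axes: x right, y down, z forward; pixel columns grow to the right and rows downward; lengths in mm; the calibration is good to about 2 mm. A picture is of the moment at which its call begins: read the wrist's pose just before it. camera_model takes no time and is no camera call; for the wrist camera it gives the pose at the moment of the call.
- workorder.finish_job(): hands the job in; it is judged then, once.
The state is a dict: "clock": time; "qpos": joint angles; "qd": joint speeds; "tau": joint torques, N m; "eef_pos": TCP position; "tool_rot": TCP orientation; "force": force on the tool from outside, world axes, zero at the start; "torque": the same for the moment, N m; "width": finger opening in mm; "gripper_force": force on a finger pad.
Only numpy, scipy, OpenCV 4.12 (cv2) and the standard library are available. Lean on these libraries where they do the work, as an engineer would, in place of code of your own. Each camera call takes 0.05 s, during which the arm holds its last target. There are 200 camera calls.

## Working session

There is one attempt and no reset: what is moved stays moved. The work goes in short steps, Python scripts to look and compute and a tool call to move; the robot and the scene stay as the last step left them, time stands still between calls to the robot, and variables do not carry over. Pictures are saved under pics/ and viewed, at most 10 in all, crops included, and the job is handed in when it is done.

Besides the shell and the picture viewer there is one more tool, called after ">>>" as name(argument=value, ...) on one line, values as JSON. arm_command: Moves the arm, as the interface text tells. Its arguments: {"type":"object","properties":{"series":{"type":"array","items":{"type":"number"}}},"required":["series"]}

```bash
mkdir -p pics; cat > h.py <<'E'
import numpy as np, cv2
from cell import monitor, viewer, workorder
def grab(n,f=None):
    m=viewer.camera_model(n); im,d=viewer.get_image(n)
    if f: cv2.imwrite('pics/'+f,im[:,:,::-1])
    return im,d,m
def pts(d,m):
    h,w=d.shape; u,v=np.meshgrid(np.arange(w),np.arange(h))
    p=cv2.undistortPoints(np.stack([u,v],-1).reshape(-1,1,2).astype(float),np.array(m['mtx']),np.array(m['dist_coeffs'])).reshape(h,w,2)
    c=np.concatenate([p*d[...,None],d[...,None]],-1)
    return (c-np.array(m['t']))@np.array(m['R'])
E
python3 - <<'E'
from h import *
s=monitor.read_state(); print({k:np.round(v,3).tolist() for k,v in s.items()})
for n in('scene','top'):
    im,d,m=grab(n,n+'0.png'); np.savez(n+'0.npz',im=im,P=pts(d,m),d=d); print(n,np.round(m['R'],2).tolist(),m['t'])
E
```

```text
{'clock': 0.0, 'qpos': [1.239, 0.629, 0.038, 1.518, -0.027, 0.996, -0.02], 'qd': [0.001, 0.001, 0.001, 0.001, -0.001, -0.001, -0.0], 'tau': [0.0, -56.339, 1.227, -19.344, 0.011, 0.01, 0.0], 'eef_pos': [170.605, -626.563, 230.376], 'tool_rot': [-3.14, 0.0, 0.266], 'force': [-0.481, -0.205, 0.384], 'torque': [-0.009, 0.042, 0.012], 'gripper_force': 0.0, 'width': 85.165}
scene [[-0.71, -0.71, 0.01], [-0.54, 0.53, -0.66], [0.46, -0.47, -0.75]] [344.85497416 380.8198748  675.18855378]
top [[-0.06, -1.0, 0.01], [-0.98, 0.06, -0.21], [0.2, -0.02, -0.98]] [-28.22209032 574.74544404 790.53900924]
```

View pics/scene0.png

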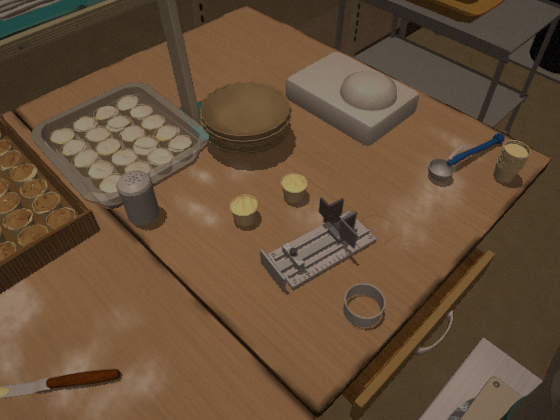

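View pics/top0.png

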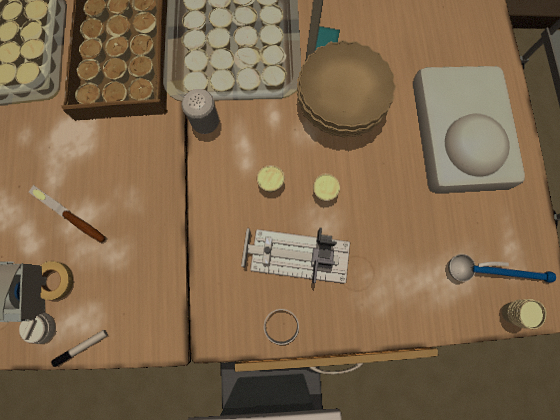

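The top view shows the gauge at about (300,255), with its foot plate at left (247,250) and the grip and lever around (322,258). So the leg slides out towards world +y. Cups are at (270,180) and (326,188), and the ring is at (281,327).

```bash
python3 - <<'E'
from h import *
z=np.load('top0.npz'); P=z['P'];im=z['im']
c=cv2.resize(im[205:305,225:365],None,fx=5.5,fy=5.5,interpolation=cv2.INTER_CUBIC); cv2.imwrite('pics/topcrop.png',c[:,:,::-1])
for n in('top','scene'):
    P=np.load(n+'0.npz')['P']; 
    R=(P[...,0]>300)&(P[...,0]<760)&(abs(P[...,1]+40)<260)
    def rep(l,lo,hi,ex=True):
        k=(R&(P[...,2]>lo)&(P[...,2]<hi)).astype(np.uint8)
        N,L,S,C=cv2.connectedComponentsWithStats(k)
        for i in range(1,N):
            if S[i,4]>12:
                q=P[L==i]; r=cv2.minAreaRect(q[:,:2].astype(np.float32)); print(n,l,S[i,4],q.mean(0).round(1),q[:,2].max().round(),'rect',np.round(r[0],1),np.round(r[1],1),round(r[2],1))
    rep('hi',60,100); rep('mid',38,60); rep('low',7,30)
E
```

```text
top hi 901 [ 742.3 -218.5   78.3] 92.0 rect [ 739.8 -218.6] [ 40.3 159. ] 0.1
top hi 123 [ 496.7 -144.5   79.6] 87.0 rect [ 497.  -144.9] [45.5 22.7] 41.9
top hi 148 [ 442.4 -131.5   81.6] 88.0 rect [ 441.3 -129.3] [30.1 56.2] 40.5
top mid 190 [ 737.3 -195.4   44.6] 58.0 rect [ 737.2 -200.3] [124.2  23.9] 78.6
top mid 437 [637.8 -43.9  40.4] 47.0 rect [637.6 -44.3] [55.8 56.4] 87.4
top mid 471 [ 610.8 -162.8   40.6] 46.0 rect [ 611.8 -162.5] [55.8 57.8] 84.4
top mid 117 [494.3  15.8  43.7] 48.0 rect [495.1  16. ] [ 6.6 77.5] 78.8
top mid 173 [485.6 -29.   42.7] 55.0 rect [486.3 -28.9] [13.8 56. ] 78.8
top mid 28 [ 489.4 -146.5   49. ] 60.0 rect [ 489.1 -147.2] [35.1  4.7] 71.4
top mid 30 [ 475.5 -149.2   39.4] 42.0 rect [ 476.2 -149.1] [19.8 17.1] 9.1
top low 2439 [477.9 -62.9  14.7] 30.0 rect [480.4 -59.9] [149.2  90.3] 79.0
top low 858 [ 450.4 -173.9   13.4] 30.0 rect [ 459.  -167.9] [65.1 90.6] 79.0
top low 17 [310.5 -23.8  18.8] 30.0 rect [311.2 -23.7] [31.2  4. ] 38.3
top low 14 [308.7 -72.4  19.4] 29.0 rect [308.9 -72.4] [ 2.2 24. ] 48.2
scene hi 463 [ 741.6 -220.2   76.8] 92.0
[... 894 characters left out ...]
.3] 78.9
scene low 19 [ 755.7 -214.    26.1] 30.0 rect [ 754.8 -211.1] [ 9.5 37.5] 0.3
scene low 20 [ 746.4 -210.9   23.7] 29.0 rect [ 745.8 -212. ] [45.5 13.4] 73.7
scene low 124 [ 601.8 -146.6   18.9] 30.0 rect [ 604.7 -149.3] [47. 22.] 39.5
scene low 125 [626.4 -30.3  19.3] 30.0 rect [629.1 -32.7] [47.2 19. ] 51.7
scene low 35 [ 496.1 -191.1   11.8] 16.0 rect [ 496.1 -191.5] [26.4  9.6] 78.7
scene low 2977 [469.4 -78.8  14.4] 30.0 rect [474.4 -95.1] [206.8  91.8] 79.2
scene low 172 [491.6  20.8  18.5] 30.0 rect [495.5  20.3] [ 5.5 77.1] 82.1
scene low 261 [344.4 -70.1  18.3] 30.0 rect [341.9 -63.8] [64.5 30. ] 27.3
scene low 239 [321.2 -22.5  18.4] 30.0 rect [324.4 -28.9] [65.  28.6] 26.2
```

View pics/topcrop.png

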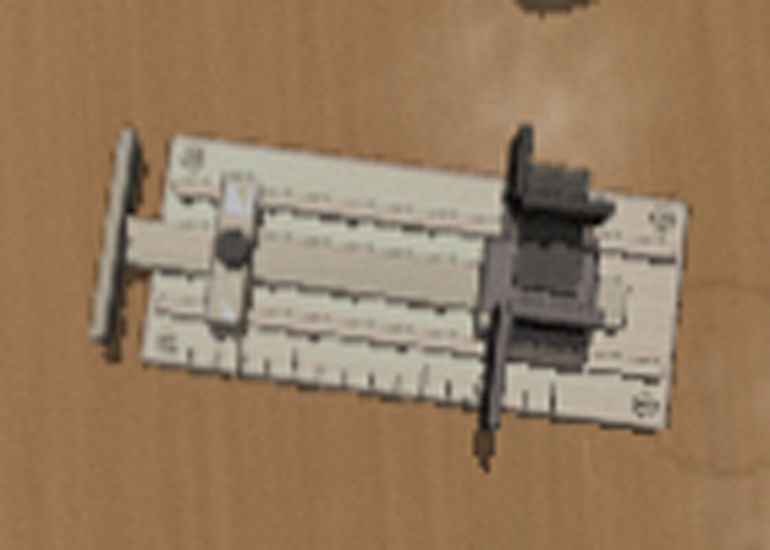

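```bash
cat >> h.py <<'E'
def togo(T,psi):
    "shift in tool axes (cm) and turn (deg) from the present pose to world TCP T, yaw psi deg (tool down)"
    from scipy.spatial.transform import Rotation as Ro
    s=monitor.read_state(); R=Ro.from_euler('xyz',s['tool_rot']).as_matrix()
    return (R.T@(np.array(T)-s['eef_pos'])/10).round(2), round(np.degrees(s['tool_rot'][2])-psi,2)
E
python3 - <<'E'
from h import *
for n in('top','scene'):
    P=np.load(n+'0.npz')['P']; S=np.array([487.2,-28])
    k=(P[...,2]>7)&(P[...,2]<24)&(abs(P[...,0]-472)<75)&(abs(P[...,1]+95)<125)
    print(n,'bed',cv2.minAreaRect(P[k][:,:2].astype(np.float32)))
    a=np.radians(79); X=np.array([np.cos(a),np.sin(a)]); Y=np.array([-X[1],X[0]])
    k=(P[...,2]>62)&(P[...,2]<95)&(abs(P[...,0]-470)<70)&(abs(P[...,1]+135)<60)
    q=P[k]; g=np.c_[(q[:,:2]-S)@X,(q[:,:2]-S)@Y,q[:,2]]
    for nm,sel in(('lever',g[:,1]<-2),('plate',g[:,1]>=-2)):
        w=g[sel]; print(n,nm,np.percentile(w,[2,98],axis=0).round(1).tolist())
        for z0 in (62,82):
            v=w[(w[:,2]>z0)]; print(np.histogram2d(v[:,0],v[:,1],bins=[np.arange(-135,-75,6),np.arange(-46,66,8)])[0].astype(int))
print(togo([467,-136,231],79))
E
```

```text
top bed ((473.8205871582031, -93.38731384277344), (217.31549072265625, 90.5265884399414), 78.78752899169922)
top lever [[-135.0, -51.3, 62.4], [-99.6, -24.1, 86.2]]
[[ 0  0 12  0  0  0  0  0  0  0  0  0  0]
 [ 0  0 15  0  0  0  0  0  0  0  0  0  0]
 [ 0  0 12  0  0  0  0  0  0  0  0  0  0]
 [ 0  0 12  0  0  0  0  0  0  0  0  0  0]
 [ 0  1 15  0  0  0  0  0  0  0  0  0  0]
 [12 14 11  0  0  0  0  0  0  0  0  0  0]
 [ 0  0  0  0  0  0  0  0  0  0  0  0  0]
 [ 0  0  0  0  0  0  0  0  0  0  0  0  0]
 [ 0  0  0  0  0  0  0  0  0  0  0  0  0]]
[[ 0  0  7  0  0  0  0  0  0  0  0  0  0]
 [ 0  0 10  0  0  0  0  0  0  0  0  0  0]
 [ 0  0  8  0  0  0  0  0  0  0  0  0  0]
 [ 0  0  8  0  0  0  0  0  0  0  0  0  0]
 [ 0  1  9  0  0  0  0  0  0  0  0  0  0]
 [ 8 10  5  0  0  0  0  0  0  0  0  0  0]
 [ 0  0  0  0  0  0  0  0  0  0  0  0  0]
 [ 0  0  0  0  0  0  0  0  0  0  0  0  0]
 [ 0  0  0  0  0  0  0  0  0  0  0  0  0]]
top plate [[-134.4, 10.1, 67.8], [-99.6, 53.9, 86.9]]
[[ 0  0  0  0  0  0  0 11  0  0  0  0  0]
 [ 0  0  0  0  0  0  1 13  0  0  0  0  0]
 [ 0  0  0  0  0  0  0 12  0  0  0  0  
[... 1622 characters left out ...]
0]
 [ 0  0  0  0  0  0  2 22  0  0  0  0  0]
 [ 0  0  0  0  0  0  2 12  0  0  0  0  0]
 [ 0  0  0  0  0  0  4 13  9 12 10 12 14]
 [ 0  0  0  0  0  0  2 20 22 19 23 23 10]
 [ 0  0  0  0  0  0  0  0  0  0  0  0  0]
 [ 0  0  0  0  0  0  0  0  0  0  0  0  0]]
[[ 0  0  0  0  0  0  1  6  0  0  0  0  0]
 [ 0  0  0  0  0  0  2  7  0  0  0  0  0]
 [ 0  0  0  0  0  0  3  4  0  0  0  0  0]
 [ 0  0  0  0  0  0  2  9  0  0  0  0  0]
 [ 0  0  0  0  0  0  2  7  0  0  0  0  0]
 [ 0  0  0  0  0  0  2 10  6  8  8  8  3]
 [ 0  0  0  0  0  0  0  3  5  2  3  2  2]
 [ 0  0  0  0  0  0  0  0  0  0  0  0  0]
 [ 0  0  0  0  0  0  0  0  0  0  0  0  0]]
(array([ 4.148e+01, -3.955e+01,  2.000e-02]), np.float64(-63.77))
```

>>> arm_command(series=[100,2.9,-2.74,0,-4.5,100,5.8,-5.48,0,-9,100,8.7,-8.22,0,-13.5,100,11.6,-10.96,0,-18,100,14.5,-13.7,0,-22.5])

```text
clock: 0.52
eef_pos: [275.2, -455.0, 231.0]
tool_rot: [-3.141, -0.0, 0.662]
force: [1.0, -0.1, -1.1]
width: 85.6
gripper_force: 0.0
```

```bash
python3 -c "
from h import *
print(togo([464.8,-146,231],79))"
```

```text
(array([ 3.395e+01, -1.271e+01,  1.000e-02]), np.float64(-41.07))
```

>>> arm_command(series=[100,3.75,-1.4,0,-4.6,100,7.5,-2.8,0,-9.2,100,11.25,-4.2,0,-13.8,100,15,-5.6,0,-18.4,100,18.75,-7,0,-23])

```text
clock: 0.93
eef_pos: [380.6, -285.0, 231.3]
tool_rot: [-3.141, 0.0, 1.064]
force: [1.2, -0.3, -0.1]
width: 85.2
gripper_force: 0.0
```

```bash
python3 -c "
from h import *
print(togo([464.8,-146,171],79))"
```

```text
(array([16.24,  0.61,  6.03]), np.float64(-18.06))
```

>>> arm_command(series=[100,3.6,0.15,1,-4,100,7.2,0.3,2.5,-8,100,10.8,0.45,4,-12,100,14,0.55,5.2,-16,100,16.2,0.6,6,-18])

```text
clock: 1.35
eef_pos: [465.5, -144.8, 170.1]
tool_rot: [-3.141, -0.002, 1.381]
force: [0.2, 0.4, -0.6]
width: 85.2
gripper_force: 0.0
```

```bash
python3 - <<'E'
from h import *
s=monitor.read_state(); print(s['eef_pos'],s['tool_rot'])
im,d,m=grab('wrist','w1.png'); P=pts(d,m)
k=(P[...,2]>62)&(P[...,2]<95)&(abs(P[...,0]-467)<80)&(abs(P[...,1]+140)<60)
a=np.radians(79); X=np.array([np.cos(a),np.sin(a)]); Y=np.array([-X[1],X[0]])
q=P[k]; c=np.array([465.4,-143]); g=np.c_[(q[:,:2]-c)@X,(q[:,:2]-c)@Y]
for nm,w in(('lever',g[g[:,1]<0]),('plate',g[g[:,1]>0])): print(nm,len(w),np.percentile(w,[2,98],axis=0).round(1).tolist() if len(w) else '')
E
```

```text
[ 465.54924832 -144.83986054  170.14551459] [-3.14071720e+00 -1.80080093e-03  1.38065369e+00]
lever 1039 [[-18.6, -52.6], [16.0, -24.4]]
plate 1287 [[-17.7, 9.5], [16.1, 53.2]]
```

View pics/w1.png

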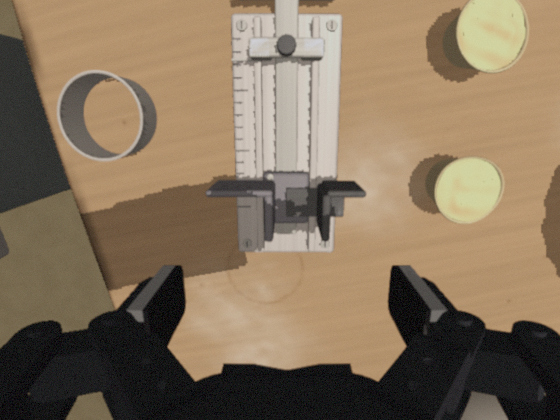

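The wrist view shows the gauge upright and centred between the fingers, with the plate at (270,210) and lever at (325,210). The stop is at (287,46), and the cups (470,30–190) and ring (105,115) are clear.

>>> arm_command(series=[100,-0.3,0.05,3,0,100,-0.3,0.05,6,0,100,-0.3,0.05,9,0,100,-0.3,0.05,11.2,0,100,-0.3,0.05,12.4,0])

```text
clock: 1.82
eef_pos: [462.8, -151.3, 44.7]
tool_rot: [-3.137, 0.0, 1.374]
force: [-0.2, -0.5, -0.5]
width: 85.6
gripper_force: 0.0
```

```bash
python3 - <<'E'
from h import *
grab('wrist','w2.png'); print(monitor.read_state()['force'])
E
```

```text
[ 0.4801843  -0.32452312 -1.21136562]
```

View pics/w2.png

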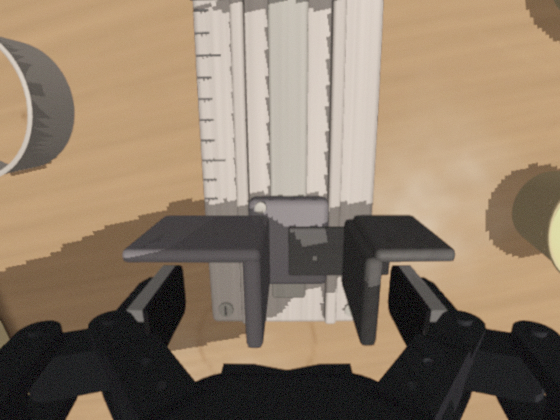

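The fingers straddle plate and lever, each behind its shoulder at row ~235. Next I push out.

>>> arm_command(series=[100,0.4,0,0,0,100,0.8,0,0,0,100,1.2,0,0,0,100,1.6,0,0,0,100,2.0,0,0,0])

```text
clock: 2.28
eef_pos: [469.0, -132.3, 48.3]
tool_rot: [3.14, 0.001, 1.374]
force: [-1.0, -3.6, 1.4]
width: 84.9
gripper_force: 1.5
```

>>> arm_command(series=[100,0.6,0,0,0,100,1.2,0,0,0,100,1.8,0,0,0,100,2.4,0,0,0,100,3.0,0,0,0])

```text
clock: 2.7
eef_pos: [474.5, -101.8, 47.5]
tool_rot: [3.141, 0.0, 1.374]
force: [-0.5, -4.3, 2.8]
width: 85.4
gripper_force: 1.8
```

>>> arm_command(series=[100,0.6,0,0,0,100,1.2,0,0,0,100,1.8,0,0,0,100,2.2,0,0,0,100,2.5,0,0,0])

```text
clock: 3.12
eef_pos: [479.3, -77.2, 47.3]
tool_rot: [-3.142, -0.0, 1.375]
force: [-0.6, -4.2, 2.9]
width: 85.5
gripper_force: 1.9
```

```bash
python3 - <<'E'
from h import *
def look(f):
    im,d,m=grab('top',f); P=pts(d,m); s=monitor.read_state()
    a=np.radians(79); X=np.array([np.cos(a),np.sin(a)]); Y=np.array([-X[1],X[0]]); S=np.array([487.2,-28])
    g=(P[...,:2]-S)@np.c_[X,Y]; print('tcp',((s['eef_pos'][:2]-S)@np.c_[X,Y]).round(1),s['eef_pos'],s['tool_rot'],s['force'])
    k=(P[...,2]>30)&(P[...,2]<48)&(g[...,0]>25)&(g[...,0]<160)&(abs(g[...,1])<40)
    print('foot',np.percentile(g[k],[5,50,95],axis=0).round(1).tolist())
look('t2.png')
P=np.load('top0.npz')['P'];a=np.radians(79); X=np.array([np.cos(a),np.sin(a)]); Y=np.array([-X[1],X[0]])
g=(P[...,:2]-[487.2,-28])@np.c_[X,Y];k=(P[...,2]>30)&(P[...,2]<48)&(g[...,0]>25)&(g[...,0]<160)&(abs(g[...,1])<40)
print('foot0',np.percentile(g[k],[5,50,95],axis=0).round(1).tolist())
E
```

```text
tcp [-49.2  -1.5] [479.32358491 -76.63652438  47.2712198 ] [-3.14149282e+00 -6.05194367e-04  1.37527994e+00] [-1.08216695 -3.40245194  1.38182396]
foot [[106.9, -35.2], [108.6, -0.2], [112.5, 37.0]]
foot0 [[41.6, -34.8], [44.0, 1.8], [47.2, 36.2]]
```

>>> arm_command(series=[100,0.4,0,0,0,100,0.7,0,0,0,100,1.0,0,0,0,100,1.2,0,0,0,100,1.4,0,0,0])

```text
clock: 3.58
eef_pos: [481.8, -64.0, 47.3]
tool_rot: [-3.141, 0.0, 1.374]
force: [-0.5, -3.6, 1.7]
width: 85.1
gripper_force: 2.0
```

>>> arm_command(series=[100,0.08,0,0,0,100,0.16,0,0,0,100,0.24,0,0,0,100,0.32,0,0,0,100,0.4,0,0,0])

```text
clock: 4.0
eef_pos: [482.5, -60.3, 47.3]
tool_rot: [-3.141, 0.0, 1.374]
force: [-0.7, -4.2, 1.7]
width: 85.0
gripper_force: 2.0
```

>>> arm_command(series=[100,0.05,0,0,0,100,0.1,0,0,0,100,0.15,0,0,0,100,0.2,0,0,0,100,0.25,0,0,0])

```text
clock: 4.42
eef_pos: [483.0, -57.8, 47.3]
tool_rot: [-3.141, 0.0, 1.374]
force: [-2.3, -3.5, 1.2]
width: 85.4
gripper_force: 2.0
```

>>> arm_command(series=[100,0.04,0,0,0,100,0.08,0,0,0,100,0.12,0,0,0,100,0.16,0,0,0,100,0.2,0,0,0])

```text
clock: 4.83
eef_pos: [483.4, -55.8, 47.3]
tool_rot: [-3.141, 0.0, 1.374]
force: [-1.5, -3.9, 0.4]
width: 85.3
gripper_force: 2.0
```

>>> arm_command(series=[100,0.04,0,0,0,100,0.08,0,0,0,100,0.12,0,0,0,100,0.16,0,0,0,100,0.2,0,0,0])

```text
clock: 5.25
eef_pos: [483.4, -55.5, 47.3]
tool_rot: [-3.141, 0.002, 1.374]
force: [-2.2, -8.2, 1.8]
width: 85.2
gripper_force: 4.4
```

Contact felt: force rose to about 8.5 N and the motion stopped. I add slightly more hold, then pinch.

>>> arm_command(series=[95,0.05,0,0,0,90,0.1,0,0,0,85,0.1,0,0,0,80,0.1,0,0,0,75,0.1,0,0,0])

```text
clock: 5.67
eef_pos: [481.3, -55.1, 47.2]
tool_rot: [-3.137, 0.004, 1.373]
force: [-4.7, -9.0, 4.5]
width: 64.0
gripper_force: 5.3
```

>>> arm_command(series=[70,0,0,0,0,65,0,0,0,0,60,0,0,0,0,55,0,0,0,0,50,0,0,0,0])

```text
clock: 6.08
eef_pos: [486.1, -55.9, 48.4]
tool_rot: [3.137, 0.003, 1.372]
force: [-0.3, -11.1, 8.8]
width: 43.1
gripper_force: 9.4
```

>>> arm_command(series=[45,0,0,0,0,40,0,0,0,0,35,0,0,0,0,30,0,0,0,0,20,0,0,0,0])

```text
clock: 6.5
eef_pos: [482.3, -55.3, 48.6]
tool_rot: [-3.14, 0.004, 1.373]
force: [-8.5, -8.5, 19.4]
width: 28.6
gripper_force: 59.8
```

>>> arm_command(series=[0,0,0,0,0,0,0,0,0,0,0,0,0,0,0,0,0,0,0,0,0,0,0,0,0])

```text
clock: 6.92
eef_pos: [482.3, -55.3, 48.6]
tool_rot: [-3.14, 0.004, 1.373]
force: [-8.2, -8.3, 19.6]
width: 28.2
gripper_force: 59.8
```

>>> arm_command(series=[0,0,0,0,0,0,0,0,0,0,0,0,0,0,0,0,0,0,0,0,0,0,0,0,0])

```text
clock: 7.33
eef_pos: [482.4, -55.3, 48.6]
tool_rot: [-3.14, 0.004, 1.373]
force: [-8.0, -8.3, 18.3]
width: 28.8
gripper_force: 59.8
```

```bash
python3 - <<'E'
from h import *
im,d,m=grab('top'); P=pts(d,m); s=monitor.read_state()
a=np.radians(79); X=np.array([np.cos(a),np.sin(a)]); Y=np.array([-X[1],X[0]]); S=np.array([487.2,-28])
g=(P[...,:2]-S)@np.c_[X,Y]; print('tcp',((s['eef_pos'][:2]-S)@np.c_[X,Y]).round(1),s['force'],s['width'],s['gripper_force'])
k=(P[...,2]>30)&(P[...,2]<48)&(g[...,0]>25)&(g[...,0]<160)&(abs(g[...,1])<40)
print('foot',np.percentile(g[k],[5,50,95],axis=0).round(1).tolist())
grab('wrist','w3.png')
grab('scene','s3.png')
E
```

```text
tcp [-27.7  -0.4] [-8.32936203 -8.72371315 18.24209166] 28.464136370080066 59.76833984255791
foot [[127.5, -35.0], [129.9, 1.1], [133.3, 31.5]]
```

View pics/w3.png

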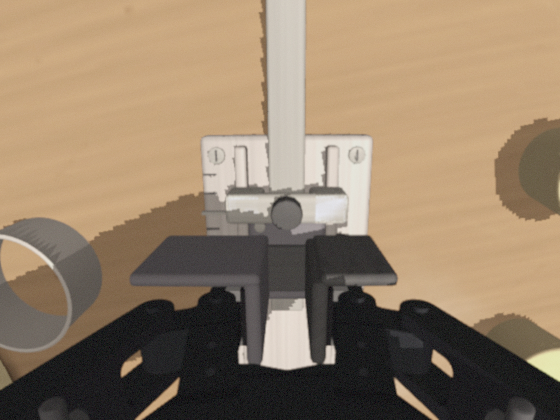

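The carriage sits against the stop bridge (285,212) and the lever is pinched shut (265–320,300). The foot has moved 86 mm and about 10 N still pushes along the slide.

```bash
python3 -c "
from h import *
print(workorder.finish_job())"
```

```text
the job is handed in; nothing more can be done
None
```

The job is handed in: the leg was slid out about 86 mm until I felt the stop, and it is still held there with about 10 N while the lever is pinched shut at 60 N (28.5 mm over both faces); the arm never went near the cups or the ring cutter, and the clock stood at about 7.5 s.

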